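# Fit the missing kiln post

### The job

Take hold of the scraper block, use it to sweep the three dried-clay chips off the lower kiln shelf, and put the scraper back down on the table. Then, of the four spare posts, pick the one as tall as the posts already standing in the stack and stand it upright and square in the middle of the white patch under the open front corner. Do not knock the upper shelf, and leave the other posts and the things around standing where they are.

Things in the scene. Friction and masses are not known exactly. Their poses are not given: they have to be found in the camera images.
- lower_shelf: Buff ceramic kiln shelf lying on the table, 240 (own x) x 290 (own y) x 18 mm thick. Fixed. Origin: centre of its underside, on the table; its -x edge faces the robot, z up.
- upper_shelf: Second kiln shelf above the lower one, 136 (own x) x 290 (own y) x 15 mm thick. Fixed; carries unfired pots up to 75 mm high and its two rear posts (40 x 40 mm, 140 mm tall, at own x = +43, y = -120 and +120 mm, each with a 5 mm clay wad on top). Origin: centre of its underside, which is 145 mm above the top of the lower shelf. Own axes parallel to the lower shelf's; its front (robot-side) edge is at own x = -68 mm.
- front_post: The one standing front post, 40 x 40 x 140 mm, fixed on the lower shelf, with a 5 mm clay wad on top that touches the upper shelf. It stands at the front left or the front right corner. Origin: centre of its foot.
- footprint: Thin white kiln-wash patch, 64 x 64 mm, on the lower shelf where the missing front post must stand: the front corner without a post (left or right), 190 mm along the lower shelf's y from front_post. Flat, sides parallel to the shelf's. Origin: its centre, on the lower shelf's top face, 16 mm behind the upper shelf's front edge, so that edge overhangs it, and 50 mm inward from the lower shelf's nearer side edge.
- ware_board: Plywood board, 110 (own x) x 370 (own y) x 8 mm, fixed on the table; the four spare posts stand in a row on it, 105 mm apart. Origin: centre of its underside.
- scraper: Wooden scraper block with a steel edge along its underside: a plain bar 160 (own x, length) x 22 (own y) x 45 mm high (z), about 0.12 to 0.20 kg, standing on its long steel edge on the table. Origin: centre of its underside.
- scraper_center (a point): Middle of the scraper block, 22.5 mm above its underside.
- post_a: Spare square kiln post, 40 x 40 mm, 110 mm tall, plain buff ceramic, about 0.32 kg, standing upright on the ware board (which of the four places varies). Origin: centre of its foot; z up its length, sides along own x and y.
- post_b: Spare square kiln post, 40 x 40 mm, 140 mm tall, plain buff ceramic, about 0.40 kg, standing upright on the ware board (which of the four places varies). Origin: centre of its foot; z up its length, sides along own x and y.
- post_c: Spare square kiln post, 40 x 40 mm, 125 mm tall, plain buff ceramic, about 0.36 kg, standing upright on the ware board (which of the four places varies). Origin: centre of its foot; z up its length, sides along own x and y.
- post_d: Spare square kiln post, 40 x 40 mm, 155 mm tall, plain buff ceramic, about 0.45 kg, standing upright on the ware board (which of the four places varies). Origin: centre of its foot; z up its length, sides along own x and y.
- chip0: Dried-clay chip, about 26 mm across, 9 mm thick, 12 g, lying loose on or beside the white patch. Origin: centre of its underside.
- chip1: Dried-clay chip, about 26 mm across, 9 mm thick, 12 g, lying loose on or beside the white patch. Origin: centre of its underside.
- chip2: Dried-clay chip, about 26 mm across, 9 mm thick, 12 g, lying loose on or beside the white patch. Origin: centre of its underside.
- bowl: Bystander: white ceramic bowl, 120 mm across, 55 mm high. Loose. Origin: centre of its underside.
- slip_jar: Bystander: clay-coloured jar, 66 mm across, 85 mm high. Loose. Origin: centre of its underside.
- glaze_pot: Bystander: white jar with a blue cap, 72 mm across, 90 mm high. Loose. Origin: centre of its underside.
- mallet: Bystander: wooden mallet lying on the table, 240 mm long, handle thin, head about 30 mm thick. Loose. Origin: on its underside.
- brush: Bystander: wooden-handled brush lying on the table across the front, 200 mm long, under 30 mm high. Loose. Origin: on its underside.
- water_pot: Bystander: open grey plastic cup, 84 mm across, 100 mm high. Loose. Origin: centre of its underside.
There are look-alikes about, which are no part of the job. What is shaped like the scraper but green is not meant.

How it is judged:
On the way, in this order (a step that is already met when the one before it is completed fails the run):
1. the scraper is picked up (height (world z) of scraper_center above 0.045 m and contact force between the fingers and scraper above 1 N), for 0.2 s.
2. all three chips are off the lower shelf, while the scraper is held ((y of chip0 in the frame of lower_shelf above 0.145 m or y of chip0 in the frame of lower_shelf below -0.145 m or x of chip0 in the frame of lower_shelf below -0.12 m or x of chip0 in the frame of lower_shelf above 0.12 m) and (y of chip1 in the frame of lower_shelf above 0.145 m or y of chip1 in the frame of lower_shelf below -0.145 m or x of chip1 in the frame of lower_shelf below -0.12 m or x of chip1 in the frame of lower_shelf above 0.12 m) and (y of chip2 in the frame of lower_shelf above 0.145 m or y of chip2 in the frame of lower_shelf below -0.145 m or x of chip2 in the frame of lower_shelf below -0.12 m or x of chip2 in the frame of lower_shelf above 0.12 m) and contact force between the fingers and scraper above 1 N), for 0.2 s.
3. the scraper is set down on the table and let go (height (world z) of scraper_center below 0.03 m and contact force between the fingers and scraper below 0.1 N and linear speed of scraper below 0.03 m/s), for 0.1 s.
4. the 140 mm post stands on the white patch (horizontal distance between post_b and footprint below 0.012 m and z of post_b in the frame of lower_shelf between 0.014 and 0.022 m and angle between post_b's own z axis and vertical below 0.06 rad and (angle between the x axis of post_b and the x axis of footprint, either way round below 0.2 rad or angle between the x axis of post_b and the y axis of footprint, either way round below 0.2 rad)), for 0.2 s.
At the end, for the whole second after the job is handed in: The 140 mm post stands at rest on the lower shelf, upright to 0.06 rad, centred within 12 mm and square within 0.2 rad on the white patch; all three chips are beyond the lower shelf's edges; the scraper lies at rest on the table (its middle below 30 mm) (all of step 4 and (y of chip0 in the frame of lower_shelf above 0.145 m or y of chip0 in the frame of lower_shelf below -0.145 m or x of chip0 in the frame of lower_shelf below -0.12 m or x of chip0 in the frame of lower_shelf above 0.12 m) and (y of chip1 in the frame of lower_shelf above 0.145 m or y of chip1 in the frame of lower_shelf below -0.145 m or x of chip1 in the frame of lower_shelf below -0.12 m or x of chip1 in the frame of lower_shelf above 0.12 m) and (y of chip2 in the frame of lower_shelf above 0.145 m or y of chip2 in the frame of lower_shelf below -0.145 m or x of chip2 in the frame of lower_shelf below -0.12 m or x of chip2 in the frame of lower_shelf above 0.12 m) and linear speed of each of post_b, scraper below 0.02 m/s and height (world z) of scraper_center below 0.03 m); the robot touches nothing.
It fails at once if the upper shelf or its ware is knocked (over 12 N) (contact force between upper_shelf and anything else above 12 N).
It fails at once if another spare post is shifted by more than 30 mm or toppled (distance of any of post_a, post_c, post_d from where it was at the start of the episode above 0.03 m or angle between any of post_a, post_c, post_d's own z axis and vertical above 0.5 rad).
It fails at once if a bystander is shifted by more than 40 mm (distance of any of bowl, slip_jar, glaze_pot, mallet, brush, water_pot from where it was at the start of the episode above 0.04 m).
It also fails if it takes over 72 s, if anything falls off the work surface, if the arm or the gripper's body presses on something with over 40 N, if the wrist force passes 120 N, or if a joint passes its speed limit or range.

### The arm

A 6-joint arm with a two-finger parallel gripper is mounted at the origin on the work surface. World frame = base frame: x ahead of the robot, y to its left, z up, the work surface at z = 0. Lengths are in m, angles in rad, forces in N, time in s.
With the tool pointing down it reaches from about 0.25 to 0.725 m from the base axis. Payload 4 kg.
Tool frame: the origin (TCP) lies midway between the tips of the shut fingers; the grasp point (between the pads) lies 19 mm behind it (bot.grip_point_offset is the distance from the TCP to the grasp point, in m); z points along the fingers, y is the line along which they close (so a half turn about z gives the same grasp; the last joint's range is limited). The gripper opens to 85 mm and grips with 20 to 120 N. Pads are 22 mm wide; open, the fingers measure 114 mm over their backs; the gripper's body (76 mm by 85 mm) begins 54 mm behind the grasp point. The pads swing forward as they close: fully open they stand 13 mm farther back than shut.
Start: joints at [-1.339, 0.241, 0.005, 1.335, 0, 1.571], TCP at [0.115, -0.487, 0.231] pointing down, gripper open.
Joint ranges: [-2.72, 2.72], [-1.05, 1.87], [-1.09, 1.28], [-1.99, 2.15], [-1.42, 1.44], [-3.14, 3.14]. Speed limits (rad/s): [2.79, 2.79, 3.14, 3.14, 3.14, 3.14].

### API

Orientations are given as a unit quaternion [x, y, z, w].
In Python, from workcell import bot gives the robot as it stands.
- The arm moves only by the tool step_arm, never from a script. Its argument "targets" is text: rows parted by semicolons, each of 7 numbers parted by spaces: the opening, from -1 (shut) to 1 (fully open), so that 0 is half open, then the shift along the world's x, y, z normalised to -1 to 1, where 1 is 0.5 m, then the turn, a rotation vector about the world's x, y, z normalised to -1 to 1, where 1 is pi/4 rad. In form: gripper x y z wx wy wz; .... A call has 1 to 10 rows; each row is the pose to reach, as a shift and turn from the pose commanded when the call began; what a row does not reach only later rows make up. A row lasts 1/12 s, in which the tool goes at most 41.7 mm and 7.16 degrees, less where a joint would pass 70% of its speed; a pose out of reach is approached as far as the arm can. A call with a number of a shift or a turn outside -1 to 1 is refused whole. A call with a gripper value outside its range is refused whole. The fingers move at their own pace and stop on an object; the grip force is fixed at half the most. Time passes only in rows, so rows that repeat a pose let the fingers close. It gives the time, the measured TCP pose, the force, the opening and the grip force at its end, in the units of the state.
- bot.get_obs(): the state, without advancing time (a new reading comes with each control period).
- bot.camera(name): name is "scene" or "top" or "wrist"; returns the picture (420x560x3 uint8, red, green, blue); there is no depth.
- bot.camera_info(name): a dict with "vertical_fov" (degrees; the focal length in pixels is half the picture's height over the tangent of half this angle, whatever the lens; pixels are square), "cx", "cy" (the principal point, pixels), "D" ([k1, k2, p1, p2, k3] as OpenCV has them; the pictures are not rectified), "pose" (4x4, takes a point from camera to world coordinates). Camera axes: x right, y up, looking along -z (the intrinsics and any distortion apply to the point x, -y, -z); pixel columns grow to the right and rows downward; lengths in m; the calibration is good to about 2 mm. A picture is of the moment at which its call begins: read the wrist's pose just before it. camera_info takes no time and is no camera call; for the wrist camera it gives the pose at the moment of the call.
- bot.job_done(): hands the job in; it is judged then, once.
The state is a dict: "clock": time; "joint_pos": joint angles; "joint_vel": joint speeds; "tau": joint torques, N m; "eef_pos": TCP position; "tool_rot": TCP orientation; "ft_force": force on the tool from outside, world axes, zero at the start; "ft_torque": the same for the moment, N m; "grip_width": finger opening in m; "grasp_force": force on a finger pad.
Only numpy, scipy, OpenCV 4.12 (cv2) and the standard library are available. Lean on these libraries where they do the work, as an engineer would, in place of code of your own. Each camera call takes 0.05 s, during which the arm holds its last target. There are 200 camera calls.

## Working session

There is one attempt and no reset: what is moved stays moved. The work goes in short steps, Python scripts to look and compute and a tool call to move; the robot and the scene stay as the last step left them, time stands still between calls to the robot, and variables do not carry over. Pictures are saved under pics/ and viewed, at most 13 in all, crops included, and the job is handed in when it is done.

Besides the shell and the picture viewer there is one more tool, called after "Request:" as a command line: name --argument value ..., lists and objects as JSON in quotes. step_arm: Moves the arm, as the interface text tells. Scaled input: -1 to 1 covers 0.5 m each way for a shift and pi/4 rad each way for a turn. Its arguments: {"type":"object","properties":{"targets":{"type":"string"}},"required":["targets"]}

```bash
mkdir -p pics; cat > h.py <<'E'
import numpy as np, cv2
from workcell import bot
def K(i):
    f=210/np.tan(np.radians(i['vertical_fov'])/2); return np.array([[f,0,i['cx']],[0,f,i['cy']],[0,0,1.]])
def px2w(i,uv,z):
    p=cv2.undistortPoints(np.array(uv,float).reshape(-1,1,2),K(i),np.array(i['D'],float)).reshape(-1,2)
    T=np.array(i['pose']); d=np.c_[p[:,0],-p[:,1],-np.ones(len(p))]@T[:3,:3].T; o=T[:3,3]
    return o+d*((np.broadcast_to(z,len(p))-o[2])/d[:,2])[:,None]
def w2px(i,P):
    T=np.array(i['pose']); c=(np.array(P,float).reshape(-1,3)-T[:3,3])@T[:3,:3]*[1,-1,-1]
    return cv2.projectPoints(c,np.zeros(3),np.zeros(3),K(i),np.array(i['D'],float))[0].reshape(-1,2)
def shot(n,f,crop=None,s=1):
    im=bot.camera(n)[:,:,::-1]; cv2.imwrite(f'pics/raw_{f}.png',im)
    if crop: a,b,c,d=crop; im=im[b:d,a:c]
    cv2.imwrite(f'pics/{f}.png',cv2.resize(im,None,fx=s,fy=s,interpolation=cv2.INTER_CUBIC))
E
python3 -c "
from h import *
shot('top','top',s=1.42); shot('scene','scene',s=1.42)
for n in('top','scene','wrist'): i=bot.camera_info(n); print(n,i)
print(bot.get_obs())"
```

```text
top {'vertical_fov': 42.6272954288496, 'cx': 280.26587087923434, 'cy': 211.24159858157316, 'D': array([-0.13486844,  0.        ,  0.        ,  0.        ,  0.        ]), 'pose': array([[ 0.02832332,  0.99230188, -0.12056026,  0.38247633],
       [-0.99950083,  0.02642514, -0.01731469, -0.09903489],
       [-0.01399557,  0.12099049,  0.992555  ,  1.63914174],
       [ 0.        ,  0.        ,  0.        ,  1.        ]])}
scene {'vertical_fov': 49.13856911931961, 'cx': 273.61285607439737, 'cy': 216.22251923387728, 'D': array([-0.00122509,  0.        ,  0.        ,  0.        ,  0.        ]), 'pose': array([[ 0.82896808,  0.52573196, -0.19083458,  0.31875605],
       [-0.55929456,  0.77846555, -0.28492277, -0.3984277 ],
       [-0.00123486,  0.34292462,  0.93936211,  1.19988472],
       [ 0.        ,  0.        ,  0.        ,  1.        ]])}
wrist {'vertical_fov': 59.63889902324839, 'cx': 277.0726491130799, 'cy': 207.39856601907417, 'D': array([-0.05230417,  0.        ,  0.        ,  0.        ,  0.        ]), 'pose': array([[ 0.22986698,  0.92912217,  0.28964319,  0.18797411],
       [
[... 178 characters left out ...]
'clock': 0.1, 'joint_pos': array([-1.33898269e+00,  2.41315658e-01,  3.87540326e-03,  1.33519800e+00,
       -1.77629536e-05,  1.57084883e+00]), 'joint_vel': array([-0.00215031, -0.00090952,  0.00537804, -0.00099873, -0.00023932,
       -0.00056965]), 'tau': array([-3.34576926e-04, -3.73137760e+01,  2.53009880e+01,  1.08882415e-02,
        1.83520382e-05, -2.77366269e-06]), 'eef_pos': array([ 0.11473838, -0.48608514,  0.23051923]), 'tool_rot': array([ 9.93292935e-01,  1.15621356e-01, -1.15352852e-04, -9.13753000e-04]), 'ft_force': array([-0.00165317, -0.45324661, -0.1782136 ]), 'ft_torque': array([ 0.03142924,  0.02039988, -0.08205641]), 'grasp_force': 0.0, 'grip_width': 0.08548787814976624}
```

View pics/top.png

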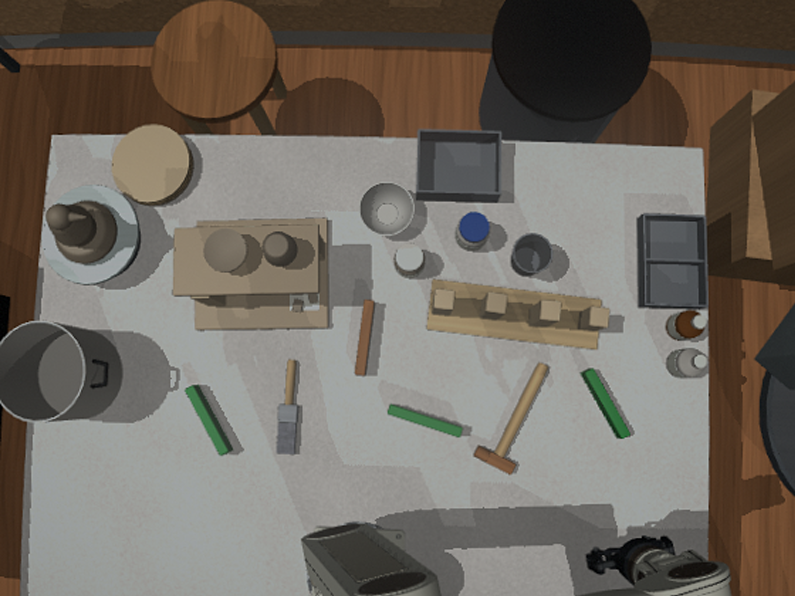

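View pics/scene.png

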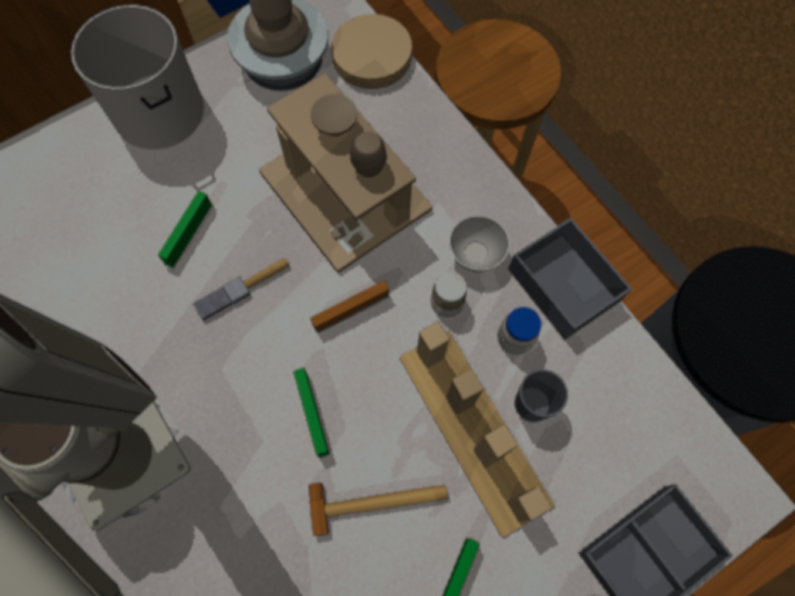

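The top view (scaled ×1.42) shows the shelves at (250,275), with the chips and patch at about (303,300). The brown bar is at (364,337) and the post row runs from (444,300) to (597,318).

Things that could be taken for the scraper: the brown bar (364,337), green bars (208,420), (425,420) and (606,403), and the mallet head (495,460). I choose the brown one and check it in a crop.

```bash
python3 -c "
from h import *
im=cv2.imread('pics/raw_top.png')[140:275,115:315]
cv2.imwrite('pics/c1.png',cv2.resize(im,None,fx=4,fy=4,interpolation=cv2.INTER_CUBIC))
i=bot.camera_info('top'); s=1.42
q=lambda l,z:print(px2w(i,np.array(l)/s,z).round(3).tolist())
q([(371,300),(356,374)],.045)
q([(444,300),(496,302),(550,309),(597,318)],.14)
q([(195,329),(327,328)],.018)
q([(174,296),(319,295)],.178)
q([(409,260),(387,210),(474,230),(531,253),(545,365),(495,460),(290,360),(287,450)],.05)
"
```

```text
[[0.575, -0.015, 0.045], [0.419, 0.012, 0.045]]
[[0.567, -0.164, 0.14], [0.566, -0.267, 0.14], [0.555, -0.374, 0.14], [0.539, -0.468, 0.14]]
[[0.505, 0.365, 0.018], [0.515, 0.079, 0.018]]
[[0.556, 0.365, 0.178], [0.566, 0.079, 0.178]]
[[0.661, -0.092, 0.05], [0.768, -0.042, 0.05], [0.729, -0.228, 0.05], [0.683, -0.35, 0.05], [0.447, -0.381, 0.05], [0.25, -0.28, 0.05], [0.443, 0.15, 0.05], [0.257, 0.149, 0.05]]
```

View pics/c1.png

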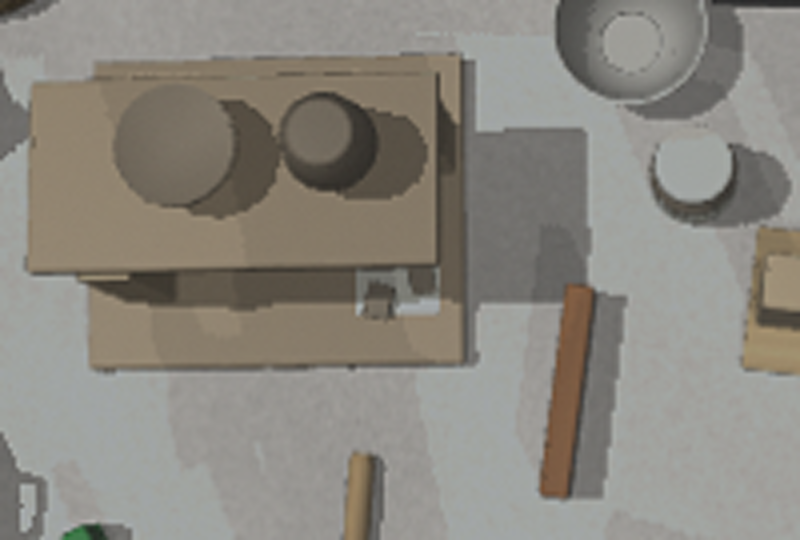

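The crop confirms the brown bar at crop (567,390). The chips sit on the patch at crop (397,290), and the footprint is at the right front corner. Next I move above the scraper and look with the wrist camera.

Request:
step_arm --targets "1 0.676 0.98 0.06 0 0 -0.513;1 0.676 0.98 0.06 0 0 -0.513;1 0.676 0.98 0.06 0 0 -0.513;1 0.676 0.98 0.06 0 0 -0.513;1 0.676 0.98 0.06 0 0 -0.513;1 0.676 0.98 0.06 0 0 -0.513;1 0.676 0.98 0.06 0 0 -0.513;1 0.676 0.98 0.06 0 0 -0.513;1 0.676 0.98 0.06 0 0 -0.513;1 0.676 0.98 0.06 0 0 -0.513"

```text
clock: 0.93
eef_pos: [0.3466, -0.1494, 0.2519]
tool_rot: [0.996, -0.086, -0.0, 0.0]
ft_force: [1.1, -1.4, 0.3]
grip_width: 0.0854
grasp_force: 0.0
```

Request:
step_arm --targets "1 0.18 0.27 0 0 0 0;1 0.18 0.27 0 0 0 0;1 0.18 0.27 0 0 0 0;1 0.18 0.27 0 0 0 0;1 0.18 0.27 0 0 0 0;1 0.18 0.27 0 0 0 0;1 0.18 0.27 0 0 0 0"

```text
clock: 1.52
eef_pos: [0.4311, -0.0494, 0.2514]
tool_rot: [0.998, -0.066, -0.0, -0.013]
ft_force: [-1.0, -0.0, 0.1]
grip_width: 0.085
grasp_force: 0.0
```

```bash
python3 -c "
from h import *
i=bot.camera_info('wrist'); np.save('wi.npy',i,allow_pickle=True)
shot('wrist','w1',s=1.42); o=bot.get_obs(); print(o['eef_pos'],o['tool_rot'],o['joint_pos'].round(3))"
```

```text
[ 0.43091791 -0.04970035  0.25158089] [ 9.97733567e-01 -6.60080357e-02 -1.10052143e-04 -1.30635674e-02] [-0.133  0.102 -0.111  1.359  0.026  3.141]
```

View pics/w1.png

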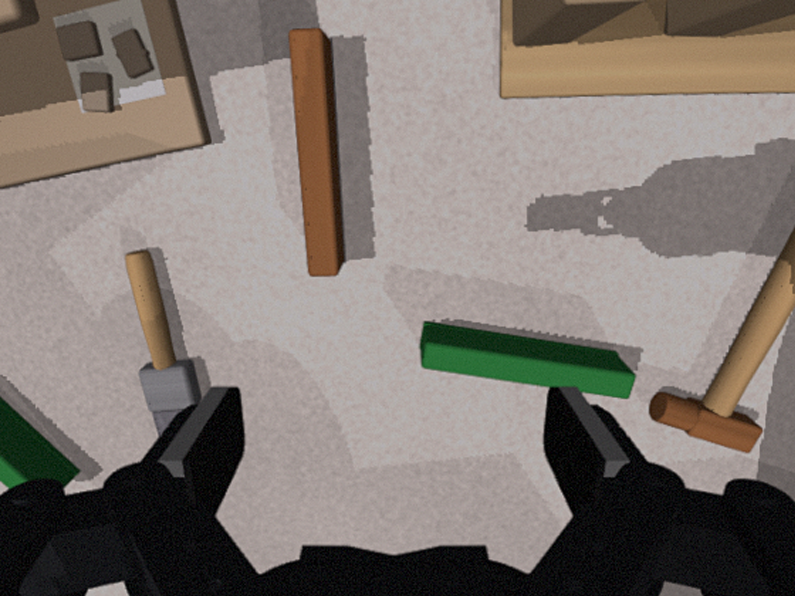

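The wrist picture shows the brown scraper from (306,30) to (324,272). The patch spans (53,17) to (164,94), with chips at (79,40), (132,53) and (97,91), and the shelf's front right corner is at (208,144). The wrist joint (j6) is at its limit, so I will flip the tool half a turn. First I compute positions.

```bash
python3 -c "
from h import *
i=np.load('wi.npy',allow_pickle=True).item()
q=lambda l,z:print(px2w(i,np.array(l)/1.42,z).round(4).tolist())
q([(306,30),(324,272),(291,30),(321,29),(309,275),(341,275)],.045)
q([(164,94),(80,111),(53,17),(79,40),(132,53),(97,91),(208,144),(0,187)],.018)
q([(502,97),(502,0)],.008)
"
```

```text
[[0.5742, -0.0099, 0.045], [0.4204, 0.0049, 0.045], [0.5756, -0.0006, 0.045], [0.5734, -0.0191, 0.045], [0.4196, 0.0157, 0.045], [0.4168, -0.0066, 0.045]]
[[0.5541, 0.0998, 0.018], [0.5524, 0.1636, 0.018], [0.6152, 0.1655, 0.018], [0.5978, 0.151, 0.018], [0.5835, 0.1157, 0.018], [0.5634, 0.1473, 0.018], [0.5166, 0.0764, 0.018], [0.5098, 0.2425, 0.018]]
[[0.5205, -0.1325, 0.008], [0.5822, -0.1374, 0.008]]
```

Request:
step_arm --targets "1 0 0 0 0 0 1;1 0 0 0 0 0 1;1 0 0 0 0 0 1;1 0 0 0 0 0 1;1 0 0 0 0 0 1;1 0 0 0 0 0 1;1 0 0 0 0 0 1"

```text
clock: 2.15
eef_pos: [0.4309, -0.0503, 0.252]
tool_rot: [0.946, 0.322, -0.005, -0.012]
ft_force: [0.5, 0.1, 0.7]
grip_width: 0.085
grasp_force: 0.0
```

Request:
step_arm --targets "1 0 0 0 0 0 1;1 0 0 0 0 0 1;1 0 0 0 0 0 1;1 0 0 0 0 0 1;1 0 0 0 0 0 1;1 0 0 0 0 0 1;1 0 0 0 0 0 1"

```text
clock: 2.73
eef_pos: [0.4309, -0.0503, 0.2521]
tool_rot: [0.751, 0.66, -0.009, -0.01]
ft_force: [-0.5, 0.2, -0.3]
grip_width: 0.0855
grasp_force: 0.0
```

Request:
step_arm --targets "1 0 0 0 0 0 1;1 0 0 0 0 0 1;1 0 0 0 0 0 1;1 0 0 0 0 0 1;1 0 0 0 0 0 1;1 0 0 0 0 0 1;1 0 0 0 0 0 1"

```text
clock: 3.32
eef_pos: [0.4308, -0.0503, 0.2521]
tool_rot: [0.441, 0.897, -0.012, -0.006]
ft_force: [0.7, -0.0, -0.1]
grip_width: 0.0852
grasp_force: 0.0
```

Request:
step_arm --targets "1 0 0 0 0 0 1;1 0 0 0 0 0 1;1 0 0 0 0 0 1;1 0 0 0 0 0 1;1 0 0 0 0 0 1;1 0 0 0 0 0 1;1 0 0 0 0 0 1"

```text
clock: 3.9
eef_pos: [0.4308, -0.0503, 0.2521]
tool_rot: [0.064, 0.998, -0.013, -0.001]
ft_force: [-0.8, 0.6, -0.4]
grip_width: 0.085
grasp_force: 0.0
```

```bash
cat >> h.py <<'E'
from scipy.spatial.transform import Rotation as R
def st():
    o=bot.get_obs(); M=R.from_quat(o['tool_rot']).as_matrix()
    print('t',round(o['clock'],2),'p',o['eef_pos'].round(4),'x',M[:,0].round(3),'y',M[:,1].round(3),'z',M[:,2].round(3),'j',o['joint_pos'].round(3),'yaw',np.degrees(np.arctan2(M[1,0],M[0,0])).round(1),'F',o['ft_force'].round(1),'g',o['grip_width'].round(4),round(float(o['grasp_force']),1))
    return o,M
E
python3 -c "
from h import *
st()"
```

```text
Traceback (most recent call last):
  File "h.py", line 19, in st
    print('t',round(o['clock'],2),'p',o['eef_pos'].round(4),'x',M[:,0].round(3),'y',M[:,1].round(3),'z',M[:,2].round(3),'j',o['joint_pos'].round(3),'yaw',np.degrees(np.arctan2(M[1,0],M[0,0])).round(1),'F',o['ft_force'].round(1),'g',o['grip_width'].round(4),round(float(o['grasp_force']),1))
                                                                                                                                                                                                                                        ^^^^^^^^^^^^^^^^^^^^^
AttributeError: 'float' object has no attribute 'round'
```

Request:
step_arm --targets "1 0.044 0.106 0 0.033 0 0.036;1 0.044 0.106 0 0.033 0 0.036;1 0.044 0.106 0 0.033 0 0.036;1 0.044 0.106 -0.3 0.033 0 0.036;1 0.044 0.106 -0.3 0.033 0 0.036;1 0.044 0.106 -0.3 0.033 0 0.036;1 0.044 0.106 -0.3 0.033 0 0.036;1 0.044 0.106 -0.3 0.033 0 0.036;1 0.044 0.106 -0.3 0.033 0 0.036"

```text
clock: 4.65
eef_pos: [0.4522, 0.0027, 0.1014]
tool_rot: [0.052, 0.999, -0.001, -0.003]
ft_force: [1.3, -0.1, 0.7]
grip_width: 0.0854
grasp_force: 0.0
```

```bash
sed -i "s/o\['grip_width'\].round(4)/round(float(o['grip_width']),4)/" h.py; python3 -c "
from h import *
st()"
```

```text
t 4.65 p [0.4522 0.0027 0.1014] x [-0.995  0.104  0.006] y [ 0.104  0.995 -0.002] z [-0.006 -0.001 -1.   ] j [ 0.007  0.257 -0.335  0.986 -0.001  0.111] yaw 174.0 F [ 1.3 -0.1  0.7] g 0.0854 0.0
```

Request:
step_arm --targets "1 0 0 -0.178 0 0 0;1 0 0 -0.178 0 0 0;1 0 0 -0.178 0 0 0;1 0 0 -0.178 0 0 0;-1 0 0 -0.178 0 0 0;-1 0 0 -0.178 0 0 0;-1 0 0 -0.178 0 0 0;-1 0 0 -0.178 0 0 0;-1 0 0 -0.178 0 0 0;-1 0 0 -0.178 0 0 0"

```text
clock: 5.48
eef_pos: [0.4551, 0.004, 0.0142]
tool_rot: [0.051, 0.999, -0.0, 0.0]
ft_force: [-1.0, 0.2, 8.9]
grip_width: 0.0212
grasp_force: 60.2
```

Request:
step_arm --targets "-1 0 0 0 0 0 0;-1 0 0 0 0 0 0;-1 0 0 0 0 0 0;-1 0 0 0 0 0 0;-1 0 0 0.15 0 0 0;-1 0 0 0.15 0 0 0;-1 0 0 0.15 0 0 0;-1 0 0 0.15 0 0 0;-1 0 0 0.15 0 0 0"

```text
clock: 6.23
eef_pos: [0.4533, 0.0039, 0.0875]
tool_rot: [0.051, 0.999, -0.0, -0.002]
ft_force: [-0.9, 0.0, -1.8]
grip_width: 0.0215
grasp_force: 59.5
```

```bash
python3 -c "
from h import *
st(); np.save('wi.npy',bot.camera_info('wrist'),allow_pickle=True)
shot('scene','s2',(120,90,400,300),2.85)"
```

```text
t 6.23 p [0.4533 0.0039 0.0875] x [-0.995  0.102  0.003] y [ 0.102  0.995 -0.001] z [-0.003 -0.001 -1.   ] j [ 0.009  0.273 -0.354  0.947 -0.     0.111] yaw 174.1 F [-0.9  0.  -1.8] g 0.0215 59.5
```

View pics/s2.png

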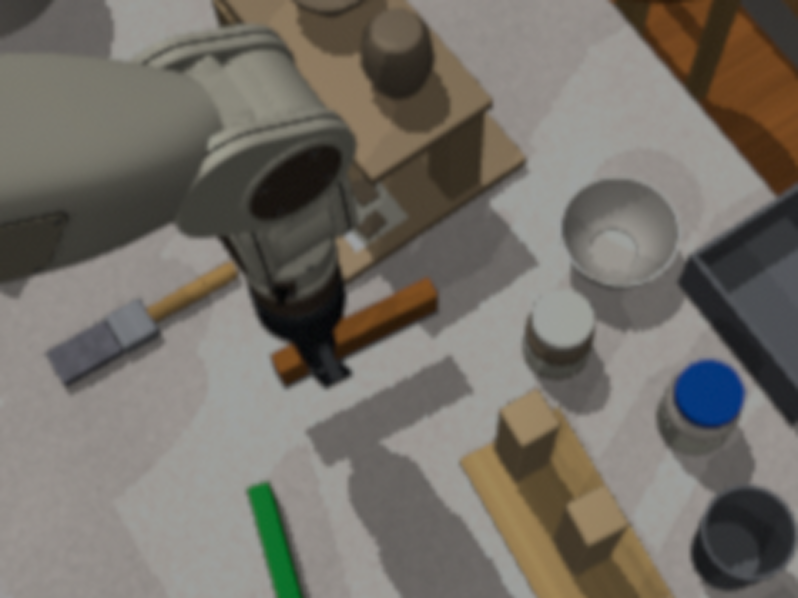

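The scraper is held level, at (355,330) in the crop. I move it left of the patch, insert it, lower it, and sweep right.

Request:
step_arm --targets "-1 0.02 0.422 0 0 0 0;-1 0.02 0.422 0 0 0 0;-1 0.02 0.422 0 0 0 0;-1 0.02 0.422 0 0 0 0;-1 0.02 0.422 0 0 0 0;-1 0.02 0.422 0 0 0 0;-1 0.104 0.422 0 0 0 0;-1 0.104 0.422 0 0 0 0;-1 0.104 0.422 0 0 0 0;-1 0.104 0.422 0 0 0 0"

```text
clock: 7.12
eef_pos: [0.5045, 0.2142, 0.0859]
tool_rot: [0.051, 0.999, -0.001, -0.003]
ft_force: [-0.3, 0.6, -1.3]
grip_width: 0.0212
grasp_force: 59.7
```

Request:
step_arm --targets "-1 0 0 -0.07 0 0 0;-1 0 0 -0.103 0 0 0;-1 0 0 -0.103 0 0 0;-1 0 0 -0.103 0 0 0;-1 0 0 -0.103 0 0 0"

```text
clock: 7.53
eef_pos: [0.5058, 0.2147, 0.0372]
tool_rot: [0.051, 0.999, -0.0, -0.001]
ft_force: [0.4, 0.3, -1.2]
grip_width: 0.0209
grasp_force: 60.4
```

```bash
python3 -c "
from h import *
st()"
```

```text
t 7.53 p [0.5058 0.2147 0.0372] x [-0.995  0.102  0.002] y [ 0.102  0.995 -0.001] z [-0.002 -0.    -1.   ] j [ 0.401  0.497 -0.158  0.918  0.001  0.504] yaw 174.1 F [ 0.4  0.3 -1.2] g 0.0209 60.4
```

Request:
step_arm --targets "-1 0 0 -0.005 0 0 0;-1 0 -0.03 -0.005 0 0 0;-1 0 -0.06 -0.005 0 0 0;-1 0 -0.09 -0.005 0 0 0;-1 0 -0.12 -0.005 0 0 0;-1 0 -0.15 -0.005 0 0 0;-1 0 -0.18 -0.005 0 0 0;-1 0 -0.21 -0.005 0 0 0;-1 0 -0.24 -0.005 0 0 0;-1 0 -0.27 -0.005 0 0 0"

```text
clock: 8.37
eef_pos: [0.5066, 0.0792, 0.0351]
tool_rot: [0.051, 0.999, -0.0, -0.0]
ft_force: [-0.3, -0.2, -1.1]
grip_width: 0.021
grasp_force: 60.4
```

Request:
step_arm --targets "-1 0 -0.03 0 0 0 0;-1 0 -0.06 0 0 0 0;-1 0 -0.09 0 0 0 0;-1 0 -0.12 0 0 0 0;-1 0 -0.12 0 0 0 0;-1 0 -0.12 0.15 0 0 0;-1 -0.05 -0.12 0.15 0 0 0;-1 -0.15 -0.12 0.15 0 0 0;-1 -0.15 -0.12 0.15 0 0 0;-1 -0.15 -0.12 0.15 0 0 0"

```text
clock: 9.2
eef_pos: [0.427, 0.0202, 0.1094]
tool_rot: [0.051, 0.999, -0.0, -0.002]
ft_force: [0.6, 0.1, -1.8]
grip_width: 0.0212
grasp_force: 60.5
```

```bash
python3 -c "
from h import *
st()
a=bot.camera('top')[140:275,115:315][:,:,::-1]; b=bot.camera('scene')[60:210,170:370][:,:,::-1]
r=lambda a:cv2.resize(a,(400,int(a.shape[0]*2)),interpolation=cv2.INTER_CUBIC)
cv2.imwrite('pics/s3.png',cv2.resize(np.vstack([r(a),r(b)]),None,fx=1.05,fy=1.05))"
```

```text
t 9.2 p [0.427  0.0202 0.1094] x [-0.995  0.102  0.005] y [ 0.102  0.995 -0.001] z [-0.005 -0.    -1.   ] j [ 0.047  0.202 -0.384  0.99  -0.     0.149] yaw 174.2 F [ 0.6  0.1 -1.8] g 0.0212 60.5
```

View pics/s3.png

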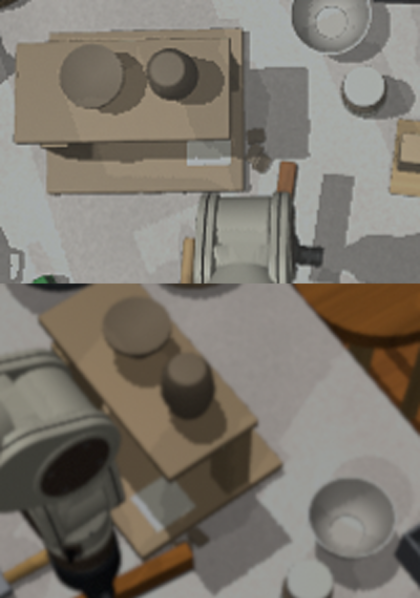

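All three chips are off the shelf, lying at (257,133), (255,150) and (262,162) beside the shelf edge at x≈245. Next I set the scraper down.

Request:
step_arm --targets "-1 0 -0.05 0 0 0 0;-1 0 -0.05 -0.08 0 0 0;-1 0 -0.05 -0.15 0 0 0;-1 0 -0.05 -0.175 0 0 0;-1 0 -0.05 -0.186 0 0 0;-1 0 -0.05 -0.188 0 0 0;-1 0 -0.05 -0.19 0 0 0;-1 0 -0.05 -0.19 0 0 0"

```text
clock: 9.97
eef_pos: [0.4324, -0.005, 0.0144]
tool_rot: [0.051, 0.999, -0.0, -0.0]
ft_force: [-0.1, 1.5, -1.5]
grip_width: 0.0215
grasp_force: 60.6
```

Request:
step_arm --targets "1 0 0 0 0 0 0;1 0 0 0 0 0 0;1 0 0 0 0 0 0;1 0 0 0 0 0 0;1 0 0 0 0 0 0;1 0 0 0 0 0 0;1 0 0 0 0 0 0;1 0 0 0 0 0 0"

```text
clock: 10.63
eef_pos: [0.4309, -0.0051, 0.0139]
tool_rot: [0.051, 0.999, -0.0, -0.001]
ft_force: [-0.2, -0.2, 0.9]
grip_width: 0.0858
grasp_force: 0.0
```

Request:
step_arm --targets "1 0 0 0.1 0 0 0;1 0 0 0.2 0 0 0;1 0 0 0.3 0 0 0;1 0 0 0.4 0 0 0;1 0 -0.1 0.5 0 0 0;1 0 -0.2 0.5 0 0 0;1 0 -0.3 0.5 0 0 0;1 0 -0.3 0.5 0 0 0"

```text
clock: 11.3
eef_pos: [0.4314, -0.1436, 0.2624]
tool_rot: [0.05, 0.999, -0.001, 0.0]
ft_force: [0.7, -0.1, -0.1]
grip_width: 0.0854
grasp_force: 0.0
```

```bash
python3 -c "
from h import *
st()
np.save('wi.npy',bot.camera_info('wrist'),allow_pickle=True)
shot('wrist','w4',s=1)
shot('top','t4',(150,90,440,280),2)
i=bot.camera_info('top')
a=cv2.imread('pics/w4.png');b=cv2.imread('pics/t4.png')
o=np.zeros((600,580,3),np.uint8); o[:380,:580]=b; o[380:600,:293]=cv2.resize(a,(293,220)); cv2.imwrite('pics/m4.png',o)"
```

```text
t 11.3 p [ 0.4314 -0.1436  0.2624] x [-0.995  0.1   -0.001] y [ 0.1    0.995 -0.001] z [ 0.001 -0.002 -1.   ] j [-3.21e-01  1.38e-01 -4.20e-02  1.39e+00 -1.00e-03 -2.20e-01] yaw 174.3 F [ 0.7 -0.1 -0.1] g 0.0854 0.0
```

View pics/m4.png

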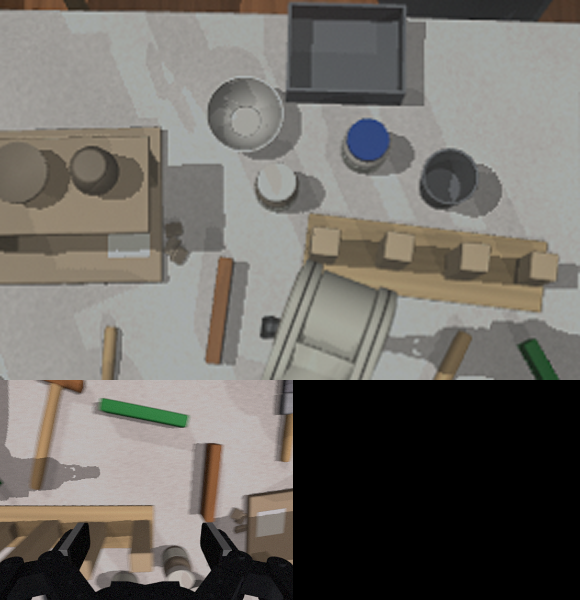

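The scraper is down at (220,310), the patch is clear, and the three chips lie beside the shelf at (174,229), (173,243) and (180,256). Now I flip the tool back so the camera is on top, and tilt toward horizontal to view the posts.

Request:
step_arm --targets "1 -0.26 -0.33 0 0 0 -1;1 -0.26 -0.33 0 0 0 -1;1 -0.26 -0.33 0 0 0 -1;1 -0.26 -0.33 0 0 0 -1;1 -0.26 -0.33 0 0 0 -1;1 -0.26 -0.33 0 0 0 -1;1 -0.26 -0.33 0 0 0 -1;1 -0.26 -0.33 0 0 0 -1"

```text
clock: 12.07
eef_pos: [0.3001, -0.3075, 0.2598]
tool_rot: [0.431, 0.902, 0.001, -0.002]
ft_force: [0.2, 0.3, 0.3]
grip_width: 0.0851
grasp_force: 0.0
```

Request:
step_arm --targets "1 0 0 0 0 0 -1;1 0 0 0 0 0 -1;1 0 0 0 0 0 -1;1 0 0 0 0 0 -1;1 0 0 0 0 0 -1;1 0 0 0 0 0 -1;1 0 0 0 0 0 -1"

```text
clock: 12.65
eef_pos: [0.3015, -0.3063, 0.26]
tool_rot: [0.743, 0.669, 0.001, -0.002]
ft_force: [0.3, -0.2, -0.5]
grip_width: 0.0854
grasp_force: 0.0
```

Request:
step_arm --targets "1 0 0 0 0 0 -1;1 0 0 0 0 0 -1;1 0 0 0 0 0 -1;1 0 0 0 0 0 -1;1 0 0 0 0 0 -1;1 0 0 0 0 0 -1;1 0 0 0 0 0 -1"

```text
clock: 13.23
eef_pos: [0.3015, -0.3063, 0.26]
tool_rot: [0.942, 0.334, 0.001, -0.001]
ft_force: [0.7, 0.8, 0.2]
grip_width: 0.0857
grasp_force: 0.0
```

Request:
step_arm --targets "1 0 0 0 0 0 -1;1 0 0 0 0 0 -1;1 0 0 0 0 0 -1;1 0 0 0 0 0 -1;1 0 0 0 0 0 -1;1 0 0 0 0 0 -1;1 0 0 0 0 0 -1"

```text
clock: 13.82
eef_pos: [0.3015, -0.3063, 0.26]
tool_rot: [0.999, -0.052, 0.001, -0.001]
ft_force: [0.8, -0.3, 0.4]
grip_width: 0.0852
grasp_force: 0.0
```

Request:
step_arm --targets "1 0 0 0 -0.1 -0.99 0;1 0 0 0 -0.1 -0.99 0;1 0 0 0 -0.1 -0.99 0;1 0 0 0 -0.1 -0.99 0;1 0 0 0 -0.1 -0.99 0;1 0 0 0 -0.1 -0.99 0;1 0 0 0 -0.1 -0.99 0;1 0 0 0 -0.1 -0.99 0"

```text
clock: 14.48
eef_pos: [0.2996, -0.3052, 0.2579]
tool_rot: [0.923, -0.048, 0.381, 0.017]
ft_force: [0.4, -0.6, 0.2]
grip_width: 0.0854
grasp_force: 0.0
```

```bash
python3 -c "
from h import *
st()
np.save('wi.npy',bot.camera_info('wrist'),allow_pickle=True)
shot('wrist','w5',s=1.42)"
```

```text
t 14.48 p [ 0.2996 -0.3052  0.2579] x [ 0.705 -0.076  0.705] y [-0.102 -0.995 -0.005] z [ 0.702 -0.068 -0.709] j [-1.275 -0.199 -0.63   0.776  0.709  2.107] yaw -6.2 F [ 0.4 -0.6  0.2] g 0.0854 0.0
```

View pics/w5.png

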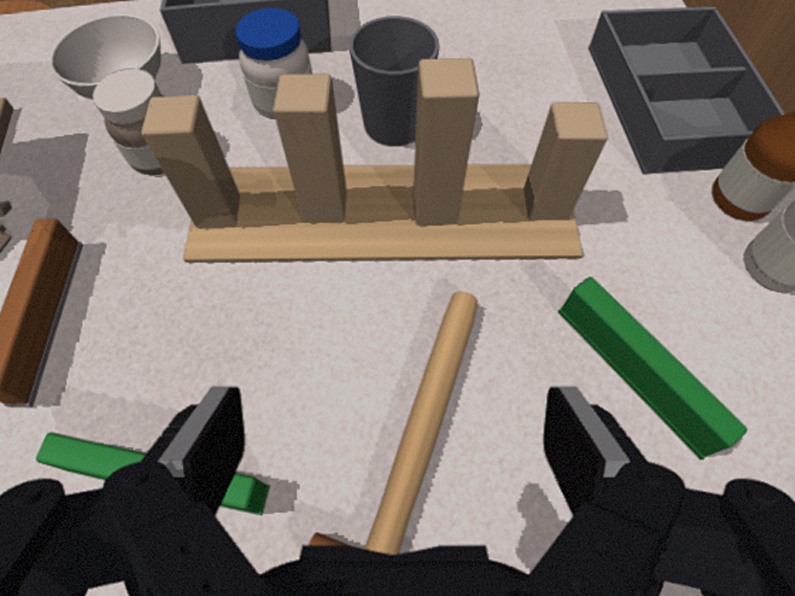

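The four posts from left have front top edges at about (175,135), (305,108), (447,98) and (578,137). Their front feet are at (218,226), (320,222), (439,224) and (553,220).

```bash
python3 -c "
from h import *
from scipy.optimize import minimize_scalar as ms
i=np.load('wi.npy',allow_pickle=True).item()
F=np.array([[(199,228),(237,225)],[(298,222),(343,221)],[(417,224),(461,224)],[(530,220),(577,219)]])/1.42
T=np.array([[(150,136),(200,133)],[(278,108),(331,108)],[(420,98),(474,98)],[(552,137),(604,138)]])/1.42
for f,t in zip(F,T):
    P=px2w(i,f,.008); e=P[1]-P[0]
    h=[ms(lambda h:np.sum((w2px(i,[P[k]+[0,0,h]])[0]-t[k])**2),bounds=(.08,.2),method='bounded').x for k in (0,1)]
    n=np.array([-e[1],e[0],0])/np.hypot(e[0],e[1]); print('foot',P.round(4).tolist(),'h',np.round(h,4),'w',np.linalg.norm(e).round(4),'ctr',(P.mean(0)+.02*n).round(4),'n',n.round(3))
    Q=px2w(i,t,.008+np.array([.11,.125,.14,.155])[np.argmin(abs(np.array([.11,.125,.14,.155])-np.mean(h)))]); e=Q[1]-Q[0]; n=np.array([-e[1],e[0],0])/np.hypot(e[0],e[1]);print('  top ctr',(Q.mean(0)+.02*n).round(4),n.round(3))
"
```

```text
foot [[0.5526, -0.1454, 0.008], [0.552, -0.1817, 0.008]] h [0.1186 0.1172] w 0.0362 ctr [ 0.5723 -0.1639  0.008 ] n [ 1.    -0.017  0.   ]
  top ctr [ 0.5664 -0.1704  0.133 ] [ 0.999 -0.047  0.   ]
foot [[0.549, -0.2396, 0.008], [0.5455, -0.2823, 0.008]] h [0.1367 0.1375] w 0.0427 ctr [ 0.5672 -0.2626  0.008 ] n [ 0.997 -0.082  0.   ]
  top ctr [ 0.5653 -0.2697  0.148 ] [ 0.993 -0.118  0.   ]
foot [[0.5346, -0.3515, 0.008], [0.5303, -0.3928, 0.008]] h [0.1499 0.1487] w 0.0415 ctr [ 0.5523 -0.3743  0.008 ] n [ 0.994 -0.105  0.   ]
  top ctr [ 0.5476 -0.368   0.163 ] [ 0.995 -0.103  0.   ]
foot [[0.5281, -0.4589, 0.008], [0.5247, -0.5041, 0.008]] h [0.1053 0.1005] w 0.0453 ctr [ 0.5463 -0.483   0.008 ] n [ 0.997 -0.075  0.   ]
  top ctr [ 0.545  -0.4732  0.118 ] [ 0.993 -0.118  0.   ]
```

The second post from the left is the 140 mm one: its measured height is 137 mm and the order is consistent. It stands at (0.566, −0.267) with a yaw of about −5°. I approach it.

Request:
step_arm --targets "1 0.332 0.094 -0.2 -0.04 -0.44 0;1 0.332 0.094 -0.2 -0.04 -0.44 0;1 0.332 0.094 -0.2 -0.04 -0.44 0;1 0.332 0.094 -0.2 -0.04 -0.44 0;1 0.332 0.094 -0.2 -0.04 -0.44 0;1 0.332 0.094 -0.384 -0.04 -0.44 0;1 0.332 0.094 -0.384 -0.04 -0.44 0;1 0.332 0.094 -0.384 -0.04 -0.44 0;1 0.332 0.094 -0.384 -0.04 -0.44 0;1 0.332 0.094 -0.384 -0.04 -0.44 0"

```text
clock: 15.37
eef_pos: [0.4774, -0.2779, 0.0746]
tool_rot: [0.845, -0.039, 0.534, 0.021]
ft_force: [0.9, -1.0, -0.1]
grip_width: 0.0853
grasp_force: 0.0
```

```bash
python3 -c "
from h import *
o,M=st()
i=bot.camera_info('wrist'); np.save('wi.npy',i,allow_pickle=True)
shot('wrist','w6',s=1.42)"
```

```text
t 15.37 p [ 0.4774 -0.2779  0.0746] x [ 0.427 -0.043  0.903] y [-0.088 -0.996 -0.005] z [ 0.9   -0.077 -0.429] j [-0.894  0.582 -1.082 -1.061  0.712  2.725] yaw -5.7 F [ 0.9 -1.  -0.1] g 0.0853 0.0
```

View pics/w6.png

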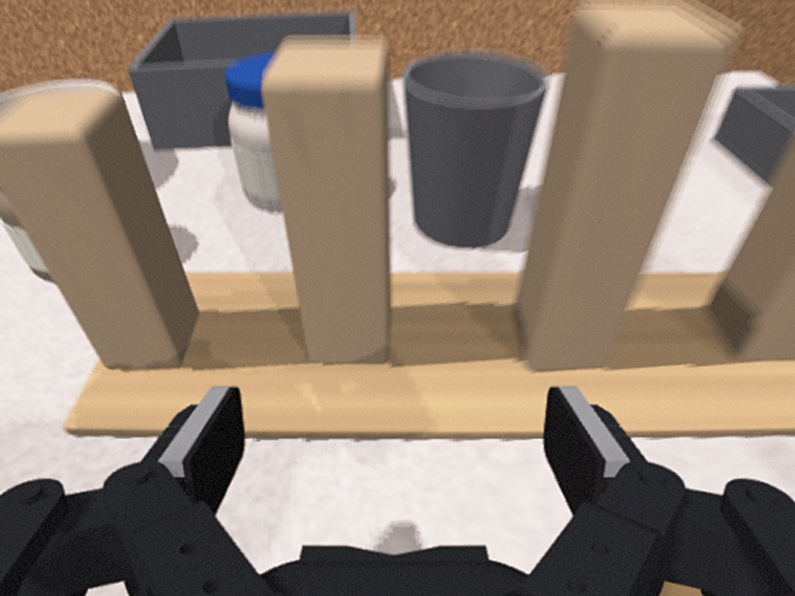

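Post 2's front foot edge runs from (308,363) to (389,361). Its front face centre is left of the gripper axis (column 394). I compute the offset.

```bash
python3 -c "
from h import *
i=np.load('wi.npy',allow_pickle=True).item(); o,M=st()
P=px2w(i,np.array([(308,363),(389,361)])/1.42,.008); e=P[1]-P[0]; n=np.array([-e[1],e[0],0])/np.hypot(*e[:2]); print(P.round(4),n.round(3),(P.mean(0)+.02*n).round(4),np.linalg.norm(e))
print(px2w(i,np.array([(107,367),(184,363),(530,370),(608,368)])/1.42,.008).round(4))
Q=px2w(i,np.array([(270,92),(386,90)])/1.42,.148);print(Q.round(4))
"
```

```text
t 15.42 p [ 0.4766 -0.2723  0.0564] x [ 0.444 -0.061  0.894] y [-0.084 -0.996 -0.027] z [ 0.892 -0.064 -0.448] j [-0.888  0.624 -1.08  -1.072  0.71   2.727] yaw -7.9 F [ -0.9   3.2 -20.8] g 0.0855 0.0
[[ 0.5473 -0.2432  0.008 ]
 [ 0.5449 -0.2826  0.008 ]] [ 0.998 -0.059  0.   ] [ 0.5661 -0.2641  0.008 ] 0.0394976447491103
[[ 0.5533 -0.1441  0.008 ]
 [ 0.5527 -0.1821  0.008 ]
 [ 0.5329 -0.3496  0.008 ]
 [ 0.5303 -0.3878  0.008 ]]
[[ 0.5279 -0.2493  0.148 ]
 [ 0.5256 -0.2818  0.148 ]]
```

Request:
step_arm --targets "1 0 0 0 0 0 0;1 0 0 0 0 0 0"

```text
clock: 15.58
eef_pos: [0.475, -0.2749, 0.0716]
tool_rot: [0.847, -0.04, 0.531, 0.017]
ft_force: [0.5, -0.3, 1.0]
grip_width: 0.0851
grasp_force: 0.0
```

```bash
python3 -c "
from h import *
o,M=st()"
```

```text
t 15.58 p [ 0.475  -0.2749  0.0716] x [ 0.434 -0.05   0.9  ] y [-0.085 -0.996 -0.014] z [ 0.897 -0.071 -0.436] j [-0.896  0.581 -1.084 -1.049  0.716  2.722] yaw -6.5 F [ 0.5 -0.3  1. ] g 0.0851 0.0
```

Request:
step_arm --targets "1 0.03 0.03 0 0 0 0;1 0.05 0.03 0 0 0 0;1 0.05 0.03 -0.005 0 0 0;1 0.08 0.027 -0.01 0 0 0;1 0.11 0.025 -0.01 0 0 0;1 0.14 0.022 -0.01 0 0 0;1 0.14 0.022 -0.01 0 0 0"

```text
clock: 16.17
eef_pos: [0.5472, -0.268, 0.0755]
tool_rot: [0.843, -0.038, 0.536, 0.023]
ft_force: [-0.6, -0.3, 1.2]
grip_width: 0.0853
grasp_force: 0.0
```

```bash
python3 -c "
from h import *
o,M=st()"
```

```text
t 16.17 p [ 0.5472 -0.268   0.0755] x [ 0.422 -0.04   0.906] y [-0.089 -0.996 -0.002] z [ 0.902 -0.079 -0.424] j [-0.729  0.603 -0.991 -1.065  0.572  2.838] yaw -5.4 F [-0.6 -0.3  1.2] g 0.0853 0.0
```

Request:
step_arm --targets "1 0.03 0.003 -0.01 0 0 0;1 0.055 0.003 -0.018 0 0 0;1 0.078 0.003 -0.018 0 0 0;1 0.078 0.003 -0.018 0 0 0;1 0.078 0.003 -0.018 0 0 0;-1 0.078 0.003 -0.018 0 0 0;-1 0.078 0.003 -0.018 0 0 0;-1 0.078 0.003 -0.018 0 0 0;-1 0.078 0.003 -0.018 0 0 0;-1 0.078 0.003 -0.018 0 0 0"

```text
clock: 17.0
eef_pos: [0.5827, -0.2647, 0.0603]
tool_rot: [0.846, -0.041, 0.532, 0.02]
ft_force: [-0.7, -1.2, 1.7]
grip_width: 0.0392
grasp_force: 63.4
```

Request:
step_arm --targets "-1 0 0 0 0 0 0;-1 0 0 0 0 0 0;-1 0 0 0 0 0 0"

```text
clock: 17.25
eef_pos: [0.5828, -0.2647, 0.0603]
tool_rot: [0.846, -0.041, 0.532, 0.02]
ft_force: [-3.0, -2.5, 1.6]
grip_width: 0.039
grasp_force: 63.6
```

```bash
python3 -c "
from h import *
o,M=st()"
```

```text
t 17.25 p [ 0.5828 -0.2647  0.0603] x [ 0.431 -0.048  0.901] y [-0.091 -0.996 -0.01 ] z [ 0.898 -0.077 -0.433] j [-0.661  0.65  -0.925 -1.055  0.512  2.879] yaw -6.4 F [-3.  -2.5  1.6] g 0.039 63.6
```

The grasp is good, but at the patch the last joint would pass its limit (about π + 0.13). So I release, roll the gripper half a turn and grip again.

Request:
step_arm --targets "1 0 0 0 0 0 0;1 0 0 0 0 0 0;1 0 0 0 0 0 0;1 0 0 0 0 0 0;1 0 0 0 0 0 0;1 -0.06 0.005 0 0 0 0;1 -0.12 0.01 0.04 0 0 0;1 -0.195 0.016 0.1 0 0 0;1 -0.195 0.016 0.12 0 0 0;1 -0.195 0.016 0.12 0 0 0"

```text
clock: 18.08
eef_pos: [0.4859, -0.2585, 0.1238]
tool_rot: [0.845, -0.04, 0.533, 0.021]
ft_force: [-0.1, 0.3, 0.5]
grip_width: 0.0852
grasp_force: 0.0
```

Request:
step_arm --targets "1 0 0 0 -0.898 0.077 0.433;1 0 0 0 -0.898 0.077 0.433;1 0 0 0 -0.898 0.077 0.433;1 0 0 0 -0.898 0.077 0.433;1 0 0 0 -0.898 0.077 0.433;1 0 0 0 -0.898 0.077 0.433;1 0 0 0 -0.898 0.077 0.433"

```text
clock: 18.67
eef_pos: [0.4865, -0.2565, 0.1199]
tool_rot: [0.797, 0.288, 0.483, 0.222]
ft_force: [-0.3, -0.5, -0.1]
grip_width: 0.0853
grasp_force: 0.0
```

Request:
step_arm --targets "1 0 0 0 -0.898 0.077 0.433;1 0 0 0 -0.898 0.077 0.433;1 0 0 0 -0.898 0.077 0.433;1 0 0 0 -0.898 0.077 0.433;1 0 0 0 -0.898 0.077 0.433;1 0 0 0 -0.898 0.077 0.433;1 0 0 0 -0.898 0.077 0.433"

```text
clock: 19.25
eef_pos: [0.4865, -0.2566, 0.1199]
tool_rot: [0.626, 0.571, 0.361, 0.39]
ft_force: [0.5, 0.8, 0.7]
grip_width: 0.0856
grasp_force: 0.0
```

Request:
step_arm --targets "1 0 0 0 -0.898 0.077 0.433;1 0 0 0 -0.898 0.077 0.433;1 0 0 0 -0.898 0.077 0.433;1 0 0 0 -0.898 0.077 0.433;1 0 0 0 -0.898 0.077 0.433;1 0 0 0 -0.898 0.077 0.433;1 0 0 0 -0.898 0.077 0.433"

```text
clock: 19.83
eef_pos: [0.4868, -0.2569, 0.12]
tool_rot: [0.36, 0.767, 0.184, 0.499]
ft_force: [0.6, 0.5, -0.7]
grip_width: 0.0853
grasp_force: 0.0
```

Request:
step_arm --targets "1 0 0 0 -0.898 0.077 0.433;1 0 0 0 -0.898 0.077 0.433;1 0 0 0 -0.898 0.077 0.433;1 0 0 0 -0.898 0.077 0.433;1 0 0 0 -0.898 0.077 0.433;1 0 0 0 -0.898 0.077 0.433;1 0 0 0 -0.898 0.077 0.433;1 0 0 0 -0.898 0.077 0.433"

```text
clock: 20.5
eef_pos: [0.4869, -0.2571, 0.1201]
tool_rot: [0.041, 0.846, -0.02, 0.532]
ft_force: [0.1, -0.7, 0.6]
grip_width: 0.0856
grasp_force: 0.0
```

```bash
python3 -c "
from h import *
o,M=st()"
```

```text
t 20.5 p [ 0.4869 -0.2571  0.1201] x [-0.431  0.048 -0.901] y [0.091 0.996 0.01 ] z [ 0.898 -0.077 -0.433] j [-0.828  0.394 -1.088 -0.904  0.655 -0.367] yaw 173.6 F [ 0.1 -0.7  0.6] g 0.0856 0.0
```

Request:
step_arm --targets "1 0.04 -0.003 -0.06 0 0 0;1 0.08 -0.006 -0.11 0 0 0;1 0.13 -0.01 -0.12 0 0 0;1 0.18 -0.014 -0.12 0 0 0;1 0.192 -0.015 -0.12 0 0 0;1 0.192 -0.015 -0.12 0 0 0;-1 0.192 -0.015 -0.12 0 0 0;-1 0.192 -0.015 -0.12 0 0 0;-1 0.192 -0.015 -0.12 0 0 0;-1 0.192 -0.015 -0.12 0 0 0"

```text
clock: 21.33
eef_pos: [0.5817, -0.2651, 0.0611]
tool_rot: [0.042, 0.845, -0.02, 0.532]
ft_force: [1.1, -1.4, 6.6]
grip_width: 0.0395
grasp_force: 64.1
```

Request:
step_arm --targets "-1 0 0 0 0 0 0;-1 0 0 0 0 0 0;-1 0 0 0 0 0 0;-1 0 0 0 0 0 0"

```text
clock: 21.67
eef_pos: [0.5822, -0.2652, 0.0611]
tool_rot: [0.042, 0.845, -0.021, 0.532]
ft_force: [-3.6, 1.4, 3.4]
grip_width: 0.039
grasp_force: 62.5
```

```bash
python3 -c "
from h import *
o,M=st()"
```

```text
t 21.67 p [ 0.5822 -0.2652  0.0611] x [-0.43   0.048 -0.901] y [0.092 0.996 0.01 ] z [ 0.898 -0.079 -0.433] j [-0.662  0.648 -0.926 -1.054  0.512 -0.262] yaw 173.6 F [-3.6  1.4  3.4] g 0.039 62.5
```

Request:
step_arm --targets "-1 0 0 0.02 0 0 0;-1 0 0 0.06 0 0 0;-1 0 0 0.12 0 0 0;-1 0 0 0.18 0 0 0;-1 0 0 0.24 0 0 0;-1 0 0 0.3 0 0 0;-1 0 0 0.36 0 0 0;-1 0 0 0.4 0 0 0;-1 0 0 0.4 0 0 0;-1 0 0 0.4 0 0 0"

```text
clock: 22.5
eef_pos: [0.5822, -0.2651, 0.2606]
tool_rot: [0.042, 0.846, -0.021, 0.532]
ft_force: [-0.8, 0.6, -4.5]
grip_width: 0.0394
grasp_force: 61.8
```

```bash
python3 -c "
from h import *
o,M=st()"
```

```text
t 22.5 p [ 0.5822 -0.2651  0.2606] x [-0.431  0.048 -0.901] y [0.093 0.996 0.009] z [ 0.898 -0.079 -0.433] j [-0.661  0.084 -0.77  -0.334  0.511 -0.262] yaw 173.6 F [-0.8  0.6 -4.5] g 0.0394 61.8
```

Request:
step_arm --targets "-1 0.005 0.07 0 0 0 0.02;-1 0.01 0.14 0 0 0 0.04;-1 0.015 0.21 0 0 0 0.06;-1 0.02 0.28 0 0 0 0.08;-1 0.025 0.35 0 0 0 0.1;-1 0.03 0.42 0 0 0 0.12;-1 0.035 0.49 0 0 0 0.14;-1 0.04 0.55 0 0 0 0.16;-1 0.046 0.592 0 0 0 0.171;-1 0.046 0.592 0 0 0 0.171"

```text
clock: 23.33
eef_pos: [0.6038, 0.0351, 0.2552]
tool_rot: [-0.018, 0.849, 0.017, 0.528]
ft_force: [-0.2, 0.1, -5.5]
grip_width: 0.0394
grasp_force: 62.9
```

```bash
python3 -c "
from h import *
o,M=st()"
```

```text
t 23.33 p [0.6038 0.0351 0.2552] x [-0.441 -0.013 -0.897] y [-0.05   0.999  0.01 ] z [ 0.896  0.049 -0.441] j [ 0.061 -0.02  -0.915 -0.438 -0.006  0.014] yaw -178.4 F [-0.2  0.1 -5.5] g 0.0394 62.9
```

Request:
step_arm --targets "-1 0 0 0 0 0 0;-1 0 0 -0.07 0 0 0;-1 0 0 -0.14 0 0 0;-1 0 0 -0.21 0 0 0;-1 0 0 -0.27 0 0 0;-1 0 0 -0.32 0 0 0;-1 0 0 -0.34 0 0 0;-1 0 0 -0.34 0 0 0;-1 0 0 -0.34 0 0 0"

```text
clock: 24.08
eef_pos: [0.6046, 0.0295, 0.0878]
tool_rot: [-0.015, 0.848, 0.015, 0.53]
ft_force: [-0.4, -0.6, -4.2]
grip_width: 0.0393
grasp_force: 62.7
```

```bash
python3 -c "
from h import *
o,M=st()"
```

```text
t 24.08 p [0.6046 0.0295 0.0878] x [-0.438 -0.009 -0.899] y [-0.04   0.999  0.009] z [ 0.898  0.04  -0.438] j [ 0.052  0.571 -1.085 -1.203 -0.006  0.013] yaw -178.8 F [-0.4 -0.6 -4.2] g 0.0393 62.7
```

Request:
step_arm --targets "-1 0 0.02 -0.014 0 0 0;-1 0 0.03 -0.028 0 0 0;-1 0 0.03 -0.028 0 0 0;-1 0 0.03 -0.028 0 0 0;-1 0 0.03 -0.028 0 0 0"

```text
clock: 24.5
eef_pos: [0.6062, 0.0454, 0.0784]
tool_rot: [-0.015, 0.846, 0.015, 0.533]
ft_force: [-0.0, 0.2, -3.9]
grip_width: 0.0395
grasp_force: 62.6
```

```bash
python3 -c "
from h import *
o,M=st()
im=bot.camera('wrist')[:,:,::-1]; sc=bot.camera('scene')[80:230,190:390][:,:,::-1]
cv2.imwrite('pics/m7.png',np.vstack([im,cv2.resize(sc,(560,420),interpolation=cv2.INTER_CUBIC)])[:, :][::1] if 0 else np.hstack([cv2.resize(im,(400,300)),cv2.resize(sc,(400,300),interpolation=cv2.INTER_CUBIC)]))"
```

```text
t 24.5 p [0.6062 0.0454 0.0784] x [-0.431 -0.009 -0.902] y [-0.042  0.999  0.009] z [ 0.902  0.042 -0.431] j [ 0.098  0.622 -1.084 -1.26  -0.047  0.033] yaw -178.7 F [-0.   0.2 -3.9] g 0.0395 62.6
```

View pics/m7.png

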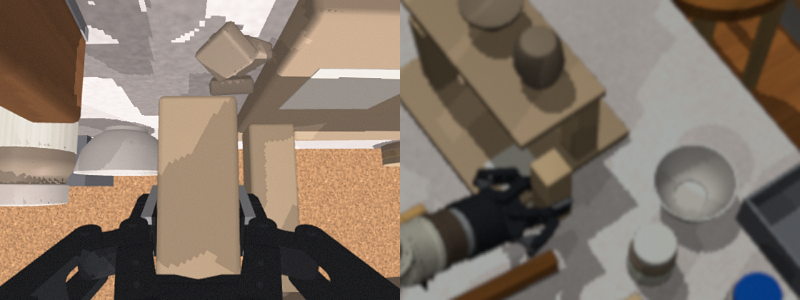

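The wrist view is upside down: the post at (198,185) hangs upright, and the chips at (230,60) lie clear of the shelf. j3 is at its limit, so z is 4 mm high. I move slightly forward to unfold the arm.

Request:
step_arm --targets "-1 0.02 0.01 0 0 0 0;-1 0.03 0.015 0 0 0 0;-1 0.03 0.015 0 0 0 0;-1 0.03 0.015 0 0 0 0;-1 0.03 0.015 0 0 0 0"

```text
clock: 25.02
eef_pos: [0.6204, 0.0531, 0.0769]
tool_rot: [-0.015, 0.846, 0.015, 0.532]
ft_force: [0.2, -0.7, -4.1]
grip_width: 0.0395
grasp_force: 62.8
```

```bash
python3 -c "
from h import *
o,M=st()"
```

```text
t 25.02 p [0.6204 0.0531 0.0769] x [-0.433 -0.01  -0.901] y [-0.042  0.999  0.009] z [ 0.9    0.042 -0.433] j [ 0.116  0.618 -1.044 -1.214 -0.062  0.04 ] yaw -178.7 F [ 0.2 -0.7 -4.1] g 0.0395 62.8
```

Request:
step_arm --targets "-1 0 0 -0.0066 0 0 0;-1 0 0 -0.0066 0 0 0;-1 0 0 -0.0066 0 0 0"

```text
clock: 25.27
eef_pos: [0.6202, 0.0532, 0.0728]
tool_rot: [-0.015, 0.847, 0.015, 0.532]
ft_force: [-0.8, -0.0, -4.7]
grip_width: 0.0393
grasp_force: 62.8
```

```bash
python3 -c "
from h import *
o,M=st()"
```

```text
t 25.27 p [0.6202 0.0532 0.0728] x [-0.434 -0.01  -0.901] y [-0.042  0.999  0.009] z [ 0.9    0.042 -0.434] j [ 0.116  0.632 -1.045 -1.227 -0.062  0.04 ] yaw -178.7 F [-0.8 -0.  -4.7] g 0.0393 62.8
```

Request:
step_arm --targets "-1 0 0.01 0.002 0 0 0;-1 -0.002 0.025 0.002 0 0 0;-1 -0.006 0.04 0.002 0 0 0;-1 -0.01 0.06 0.002 0 0 0;-1 -0.01 0.06 0.002 0 0 0;-1 -0.01 0.06 0.002 0 0 0"

```text
clock: 25.77
eef_pos: [0.6155, 0.0847, 0.0746]
tool_rot: [-0.016, 0.846, 0.016, 0.532]
ft_force: [0.5, 0.1, -5.0]
grip_width: 0.0392
grasp_force: 62.8
```

```bash
python3 -c "
from h import *
o,M=st()"
```

```text
t 25.77 p [0.6155 0.0847 0.0746] x [-0.433 -0.011 -0.902] y [-0.045  0.999  0.009] z [ 0.9    0.044 -0.433] j [ 0.205  0.626 -1.044 -1.218 -0.141  0.079] yaw -178.6 F [ 0.5  0.1 -5. ] g 0.0392 62.8
```

Request:
step_arm --targets "-1 -0.006 0.02 -0.002 0 0 0;-1 -0.012 0.04 -0.002 0 0 0;-1 -0.018 0.06 -0.002 0 0 0;-1 -0.024 0.08 -0.002 0 0 0;-1 -0.028 0.092 -0.002 0 0 0;-1 -0.028 0.092 -0.002 0 0 0;-1 -0.028 0.092 -0.002 0 0 0;-1 -0.028 0.092 -0.002 0 0 0"

```text
clock: 26.43
eef_pos: [0.6018, 0.1289, 0.0736]
tool_rot: [-0.015, 0.846, 0.015, 0.532]
ft_force: [0.2, -0.5, -5.0]
grip_width: 0.0396
grasp_force: 62.9
```

```bash
python3 -c "
from h import *
i=bot.camera_info('wrist'); np.save('wi.npy',i,allow_pickle=True)
o,M=st()
a=cv2.resize(bot.camera('wrist')[:,:,::-1],(800,600)); a=a[::-1,::-1]
cv2.imwrite('pics/w8.png',a)"
```

```text
t 26.43 p [0.6018 0.1289 0.0736] x [-0.433 -0.01  -0.901] y [-0.042  0.999  0.009] z [ 0.901  0.042 -0.433] j [ 0.34   0.626 -1.045 -1.206 -0.264  0.141] yaw -178.7 F [ 0.2 -0.5 -5. ] g 0.0396 62.9
```

View pics/w8.png

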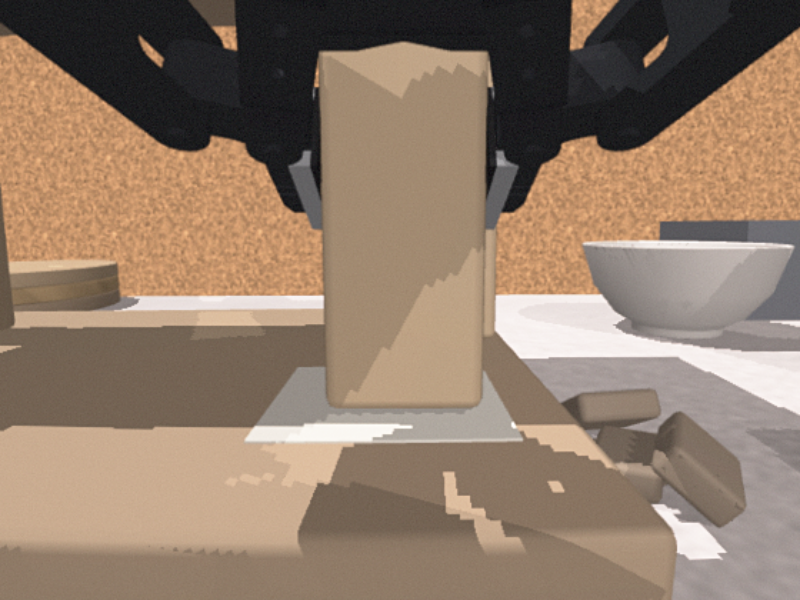

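The view (flipped) shows the patch front corners at (245,441) and (522,441) and its back left corner at (297,368). The post's foot front corners are at (328,404) and (482,404). The chips are off the shelf, at right.

```bash
python3 -c "
from h import *
i=np.load('wi.npy',allow_pickle=True).item()
def q(l,z): l=np.array([799,599])-np.array(l,float); return px2w(i,l*[.7,.7],z)
A=q([(245,441),(522,441),(297,368)],.018); B=q([(328,404),(482,404)],.0205)
print(A.round(4)); print(B.round(4)); e=A[0]-A[1]; print(np.hypot(*e[:2]))
y=e[:2]/np.hypot(*e[:2]); x=np.array([y[1],-y[0]])
fc=A[:2,:2].mean(0)+.032*x; pc=B[:,:2].mean(0)+.02*x
print('patch',fc.round(4),'post',pc.round(4),'err',((fc-pc)@x).round(4),((fc-pc)@y).round(4),'yaw',np.arctan2(-y[0],y[1]).round(3))
"
```

```text
[[0.5519 0.1626 0.018 ]
 [0.5533 0.0991 0.018 ]
 [0.6145 0.1657 0.018 ]]
[[0.5706 0.1466 0.0205]
 [0.5712 0.1063 0.0205]]
0.0634688136833565
patch [0.5846 0.1315] post [0.5909 0.1269] err -0.0062 0.0048 yaw 0.022
```

Request:
step_arm --targets "-1 -0.008 0.009 0 0 0 0;-1 -0.008 0.009 0 0 0 0;-1 -0.008 0.009 0 0 0 0;-1 -0.008 0.009 -0.002 0 0 0;-1 -0.008 0.009 -0.004 0 0 0;-1 -0.008 0.009 -0.005 0 0 0;-1 -0.008 0.009 -0.005 0 0 0;-1 -0.008 0.009 -0.005 0 0 0"

```text
clock: 27.15
eef_pos: [0.5978, 0.1338, 0.0711]
tool_rot: [-0.015, 0.846, 0.015, 0.532]
ft_force: [0.4, -0.0, -3.1]
grip_width: 0.0393
grasp_force: 63.1
```

```bash
python3 -c "
from h import *
o,M=st()"
```

```text
t 27.15 p [0.5978 0.1338 0.0711] x [-0.433 -0.01  -0.902] y [-0.042  0.999  0.01 ] z [ 0.901  0.042 -0.433] j [ 0.357  0.636 -1.051 -1.22  -0.279  0.148] yaw -178.7 F [ 0.4 -0.  -3.1] g 0.0393 63.1
```

Request:
step_arm --targets "-1 0 0 -0.001 0 0 0;0.3 0 0 -0.001 0 0 0;0.6 0 0 -0.001 0 0 0;1 0 0 -0.001 0 0 0;1 0 0 -0.001 0 0 0;1 0 0 -0.001 0 0 0;1 0 0 -0.001 0 0 0"

```text
clock: 27.73
eef_pos: [0.5979, 0.1339, 0.0709]
tool_rot: [-0.015, 0.846, 0.015, 0.533]
ft_force: [-0.8, 0.0, -0.5]
grip_width: 0.0854
grasp_force: 0.0
```

```bash
python3 -c "
from h import *
o,M=st()"
```

```text
t 27.73 p [0.5979 0.1339 0.0709] x [-0.432 -0.01  -0.902] y [-0.042  0.999  0.01 ] z [ 0.901  0.042 -0.432] j [ 0.357  0.637 -1.051 -1.222 -0.279  0.148] yaw -178.7 F [-0.8  0.  -0.5] g 0.0854 0.0
```

Released. Now I back out along the tool's horizontal direction, tilting down as the arm folds.

Request:
step_arm --targets "1 -0.02 -0.001 0 0 0 0;1 -0.04 -0.002 0 0 0 0;1 -0.05 -0.002 0 0 0.06 0;1 -0.06 -0.002 0 0 0.12 0;1 -0.07 -0.003 0 0 0.18 0;1 -0.08 -0.003 0 0 0.24 0;1 -0.09 -0.004 0 0 0.3 0;1 -0.1 -0.004 0 0 0.36 0;1 -0.11 -0.005 0 0 0.42 0;1 -0.11 -0.005 0 0 0.42 0"

```text
clock: 28.57
eef_pos: [0.5437, 0.1318, 0.0729]
tool_rot: [-0.012, 0.922, 0.018, 0.387]
ft_force: [-0.1, 0.5, 0.8]
grip_width: 0.0853
grasp_force: 0.0
```

```bash
python3 -c "
from h import *
o,M=st()"
```

```text
t 28.57 p [0.5437 0.1318 0.0729] x [-0.7   -0.009 -0.714] y [-0.037  0.999  0.024] z [ 0.713  0.043 -0.699] j [ 0.348  0.255 -0.936 -0.395 -0.204  0.237] yaw -179.3 F [-0.1  0.5  0.8] g 0.0853 0.0
```

Request:
step_arm --targets "1 -0.04 0 0 0 0 0;1 -0.08 0 0 0 0.1 0;1 -0.12 0 0.02 0 0.2 0;1 -0.16 0 0.06 0 0.3 0;1 -0.2 0 0.12 0 0.4 0;1 -0.24 0 0.2 0 0.5 0;1 -0.28 -0.05 0.28 0 0.5 0;1 -0.3 -0.1 0.32 0 0.5 0;1 -0.3 -0.1 0.32 0 0.5 0;1 -0.3 -0.1 0.32 0 0.5 0"

```text
clock: 29.4
eef_pos: [0.3943, 0.0802, 0.2358]
tool_rot: [-0.008, 0.979, 0.02, 0.204]
ft_force: [0.4, 0.1, 0.3]
grip_width: 0.0855
grasp_force: 0.0
```

```bash
python3 -c "
from h import *
o,M=st()
a=bot.camera('top')[100:280,115:435][:,:,::-1]; b=bot.camera('scene')[60:260,150:400][:,:,::-1]
cv2.imwrite('pics/f.png',np.vstack([cv2.resize(a,(500,281),interpolation=cv2.INTER_CUBIC),cv2.resize(b,(500,300),interpolation=cv2.INTER_CUBIC)]))"
```

```text
t 29.4 p [0.3943 0.0802 0.2358] x [-0.917 -0.007 -0.4  ] y [-0.024  0.999  0.036] z [ 0.399  0.043 -0.916] j [ 0.241 -0.278 -0.578  0.86  -0.054  0.214] yaw -179.5 F [0.4 0.1 0.3] g 0.0855 0.0
```

View pics/f.png

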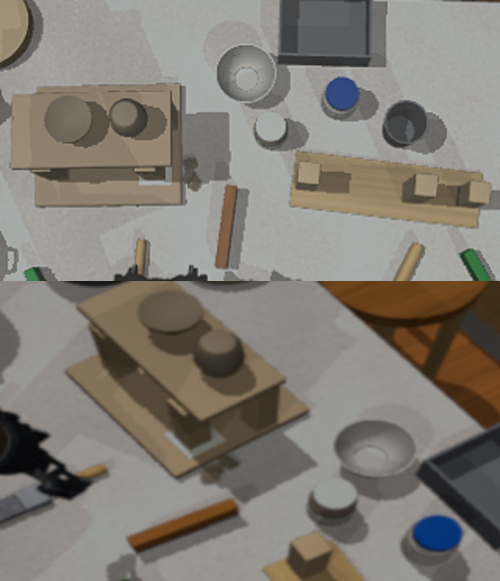

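The post stands upright on the patch, its front showing at (190,430). The chips at (220,468) and the scraper at (183,525) are clear of the shelf, and nothing else has moved. I hand the job in.

```bash
python3 -c "
from workcell import bot
print(bot.job_done())"
```

```text
the job is handed in; nothing more can be done
None
```

The job is handed in at about 29 s, with no verdict shown: the three chips were swept off the shelf, the scraper is back on the table, and the 140 mm post stands on the white patch.

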